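# Set the swing fence of a mitre board to a sample piece and lock it

## Task

Set this mitre board from the sample: push the free end of the long aluminium fence away from you so that it swings about its pivot until it lies flush along the screwed-down dark wood sample. Then lock it there: turn the red knurled ring on the pivot clockwise (seen from above) as far as it goes, without moving the degree ring just above it, and leave the other things on the bench alone.

Things in the scene. Friction and masses are not known exactly. Their poses are not given: they have to be found in the camera images.
- fence: The swinging fence: a straight aluminium bar, 20 mm wide, 25 mm high, flat on the board, reaching 240 mm from the pivot; it cannot lift off its post. Origin on the pivot axis at its underside. z up, -y along the bar's centre line to the free end, +x to its far face, which must meet the sample. About 0.4 kg; it only slides with friction and stays where it is left; the sample stops it.
- fence_push (a point): Point on the fence's near, robot-side face, 200 mm from the pivot axis, at half height of the bar (12.5 mm above the board); axes as the fence's. At the start the fence stands 0.2 to 0.7 rad short of the sample and swings anticlockwise (from above) towards it. 1 to 2 N here moves it; with the red ring locked it takes about 7 N.
- sample: Dark wood strip, 125 x 36 x 19 mm, screwed flat to the board and immovable. The origin lies not in the wood but on the fence's pivot axis, at the board's top. In this frame the wood reaches from y = -85 to -210 mm and from x = +10 to +46 mm; the face at x = +10 mm is the one the fence must lie against, and the fence is flush when its axes are parallel to these. z up.
- jig_board: Light plywood mitre board (height of its top: 42 mm above the bench), fixed on the bench, 240 (x) x 320 (y) mm with its far left corner cut off, on four feet. The origin is at bench height under the middle of the 240 x 320 mm outline; z up, +x away from the robot. The pivot stands at x = -70, y = +115 mm. A steel strip 6 mm high lies along its right-hand (-y) edge.
- ring_grip (a point): Centre of the red knurled lock ring, on the pivot axis, 40 mm above the board's top. The ring is 55 mm in diameter and 12 mm high and lies 34 to 46 mm above the board. Under it is the fence's round steel flange (44 mm in diameter, up to 33 mm above the board); over it the aluminium degree ring (43 mm in diameter, 47 to 57 mm) and a nut (17 mm wide, up to 66 mm).
- lock_ring (a joint): Angle of the red ring, rad: 0 fully loose, at most 0.15 at the start; grows clockwise seen from above; stop at 1.05. It needs about 0.25 N m, and up to about 0.45 N m from 0.4 on, where its screw begins to clamp the fence down. It stays where it is left.
- degree_ring (a joint): Angle of the aluminium degree ring that tops the stack, rad, 0 at the start; it turns at a light touch (0.03 N m) and must keep its zero.
- screwdriver: Screwdriver with a yellow handle, 44 x 210 x 24 mm, loose on the bench to the left; bystander. Origin under its middle.
- tape_roll: Yellow roll of tape, 56 mm in diameter, 22 mm high, loose; bystander. Origin at the centre of its underside.
- pencil: Green pencil, 136 mm long, 7 mm thick, loose; bystander. Origin under its middle.
- offcut: Brown wood offcut, 41 x 152 x 28 mm, loose; bystander. Origin at the centre of its underside.

How it is judged:
By the outcome, as a careful person would: the job done as asked, in the order asked, and still so for the second after the job is handed in, with the robot touching nothing.
It also fails if it takes over 51 s, if anything falls off the work surface, if the arm or the gripper's body presses on something with over 40 N, if the wrist force passes 120 N, or if a joint passes its speed limit or range.

## Robot

A 6-joint arm with a two-finger parallel gripper is mounted at the origin on a cart in front of the work surface, level with it; the furniture and walls round the work are solid. World frame = base frame: x ahead of the robot, y to its left, z up, the work surface at z = 0. Lengths are in m, angles in rad, forces in N, time in s.
With the tool pointing down it reaches from about 0.375 to 0.75 m from the base axis. Payload 9 kg.
Tool frame: the origin (TCP) lies at the very end of the fingers, on their centre line; the grasp point (between the pads) lies 19 mm behind it; z points along the fingers, y is the line along which they close (so a half turn about z gives the same grasp; the last joint's range is limited). The gripper opens to 85 mm and grips with 20 to 120 N. Pads are 22 mm wide; open, the fingers measure 114 mm over their backs; the gripper's body (76 mm by 85 mm) begins 54 mm behind the grasp point. The pads swing forward as they close: fully open they stand 13 mm farther back than shut.
Start: joints at [0.99, 0.104, 0.097, 1.564, 0, 1.353], TCP at [0.213, 0.561, 0.195] pointing down, gripper open.
Joint ranges: [-2.99, 2.99], [-0.84, 1.86], [-1.1, 1.16], [-1.84, 2.11], [-1.51, 1.56], [-3.14, 3.14]. Speed limits (rad/s): [2.22, 2.22, 2.57, 3.14, 3.14, 3.14].

## Interface

Orientations are given as a 3x3 rotation matrix whose columns are the frame's x, y, z axes.
In Python, from cell import env, imaging gives the robot as it stands. The module is installed in compiled form; this text tells all that it offers.
- The arm moves only by the tool servo_tool, never from a script. Its argument "plan" is text: rows parted by semicolons, each of 6 numbers parted by spaces: the shift along the world's x, y, z in mm, then the turn, a rotation vector about the world's x, y, z in rad. A call has 1 to 8 rows; each row shifts and turns the commanded pose from where the row before left it; what a row does not reach is not made up. A row lasts 1/12 s, in which the tool goes at most 41.7 mm and 7.16 degrees, less where a joint would pass 70% of its speed; a pose out of reach is approached as far as the arm can. A call is refused whole if a number of a shift passes 41.7 or a number of a turn 0.125, either way. A call with a gripper value outside its range is refused whole. "grip" is the opening, from 0 (shut) to 1 (fully open), set as the call begins (left out, the last holds). The fingers move at their own pace and stop on an object; "newtons" is the grip in N (left out, the last holds). Time passes only in rows, so rows that do not move let the fingers close. It gives the time, the measured TCP pose, the force, the opening and the grip force at its end, in the units of the state.
- env.read_state(): the state, without advancing time (a new reading comes with each control period).
- imaging.read_camera(name): name is "scene" or "side" or "wrist"; returns a dict with "color" (384x512x3 uint8, blue, green, red), "depth" (384x512 float32, m along the optical axis (not along the pixel's ray), 0 where there is no reading), "mtx" (3x3 intrinsics, pixels), "k1" (the pictures are not rectified: a ray, as slopes to the right and down, at radius r is drawn at 1 + k1 r^2 times it, then the intrinsics apply), "R" (3x3) and "t" (3): a world point X has camera coordinates R X + t. Camera axes: x right, y down, z forward; pixel columns grow to the right and rows downward; lengths in m; the calibration is good to about 2 mm. A picture is of the moment at which its call begins.
- env.close_job(): hands the job in; it is judged then, once.
The state is a dict: "clock": time; "joint_pos": joint angles; "dq": joint speeds; "joint_torque": joint torques, N m; "ee_pos": TCP position; "eef_rot": TCP orientation; "force": force on the tool from outside, world axes, zero at the start; "moment": the same for the moment, N m; "finger_gap": opening from 0.0 (shut) to 1.0 (fully open); "gripper_force": force on a finger pad.
Only numpy, scipy, OpenCV 4.12 (cv2) and the standard library are available. Lean on these libraries where they do the work, as an engineer would, in place of code of your own. Each camera call takes 0.05 s, during which the arm holds its last target. There are 200 camera calls.

## Working session

There is one attempt and no reset: what is moved stays moved. The work goes in short steps, Python scripts to look and compute and a tool call to move; the robot and the scene stay as the last step left them, time stands still between calls to the robot, and variables do not carry over. Pictures are saved under pics/ and viewed, at most 11 in all, crops included, and the job is handed in when it is done.

Besides the shell and the picture viewer there is one more tool, called after ">>>" as a command line: name --argument value ..., lists and objects as JSON in quotes. servo_tool: Moves the arm, as the interface text tells. Its arguments: {"type":"object","properties":{"plan":{"type":"string"},"grip":{"type":"number"},"newtons":{"type":"number"}},"required":["plan"]}

```bash
mkdir -p pics; cat > h.py <<'E'
import numpy as np, cv2
from cell import env, imaging
def cam(n): return imaging.read_camera(n)
def ray(c,u,v):
    M=c["mtx"]; d=np.array([(u-M[0,2])/M[0,0],(v-M[1,2])/M[1,1]]); s=d.copy()
    for _ in range(20): s=d/(1+c["k1"]*(s@s))
    R=np.array(c["R"]); o=-R.T@c["t"]; return o,R.T@np.array([s[0],s[1],1.])
def onz(c,u,v,z):
    o,d=ray(c,u,v); return o+d*(z-o[2])/d[2]
def proj(c,X):
    p=np.array(c["R"])@X+c["t"]; s=p[:2]/p[2]; s=s*(1+c["k1"]*(s@s)); M=c["mtx"]
    return s[0]*M[0,0]+M[0,2], s[1]*M[1,1]+M[1,2]
def pt(c,u,v):
    o,d=ray(c,u,v); return o+d*float(c["depth"][int(v),int(u)])
E
python3 - <<'E'
from h import *
import pickle
a=cam("scene");b=cam("side");pickle.dump((a,b),open("c.pkl","wb"))
cv2.imwrite("pics/scene.png",cv2.resize(a["color"],(800,600)));cv2.imwrite("pics/side.png",cv2.resize(b["color"],(800,600)))
s=env.read_state();print(s["clock"],s["ee_pos"],np.round(s["eef_rot"],3),s["force"])
E
```

```text
0.1 [0.2127364  0.56065906 0.19389919] [[-0.935  0.355 -0.001]
 [ 0.355  0.935 -0.001]
 [ 0.    -0.001 -1.   ]] [-0.15306484 -0.48357693  0.31737813]
```

View pics/scene.png

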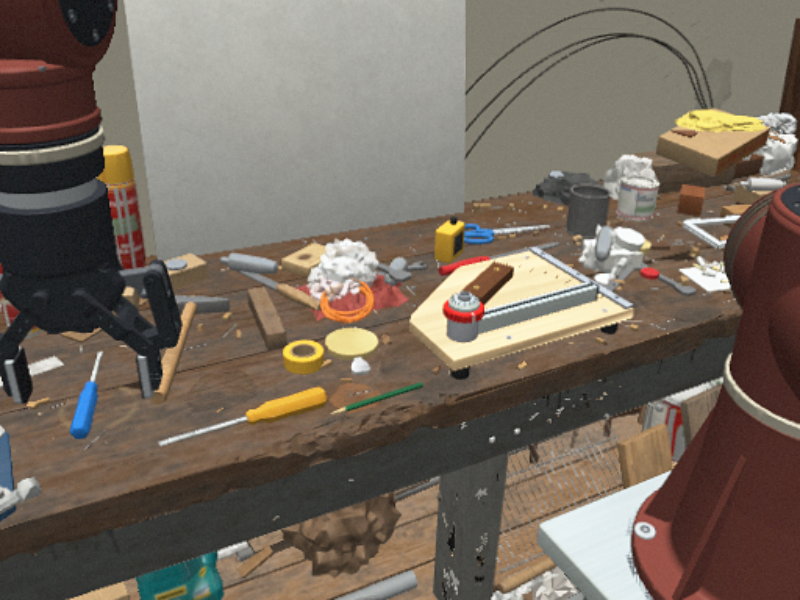

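View pics/side.png

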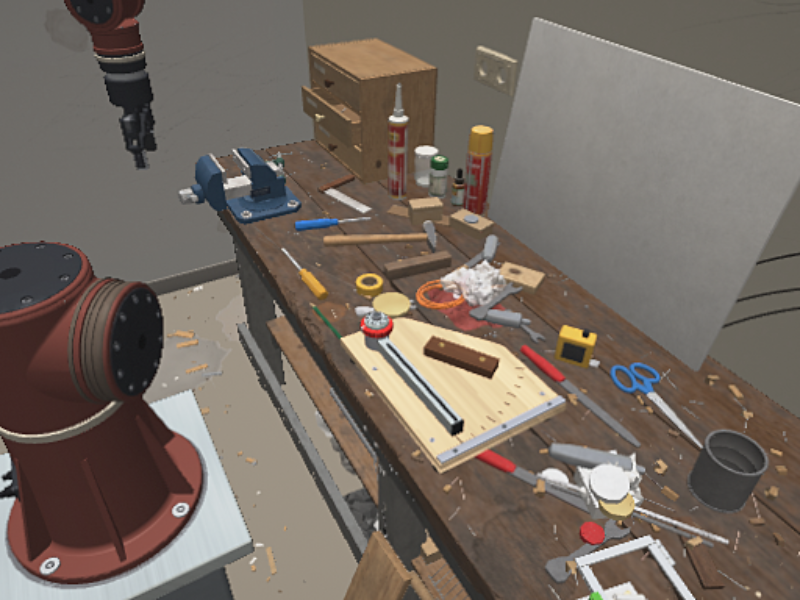

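The scene view shows the red ring at about (463,308), the fence running right to (597,290), and the sample at (490,285). In the side view the ring is at (377,323), the fence's free end at (457,425), and the dark sample at (460,357).

```bash
python3 - <<'E'
from h import *
import pickle
a,b=pickle.load(open("c.pkl","rb"))
def mask(c,box,lo,hi):
    hsv=cv2.cvtColor(c["color"],cv2.COLOR_BGR2HSV);m=cv2.inRange(hsv,lo,hi)
    if lo[0]==0 and hi[0]<8: m|=cv2.inRange(hsv,(172,lo[1],lo[2]),(180,255,255))
    k=np.zeros_like(m);x0,y0,x1,y1=[int(v*.64) for v in box];k[y0:y1,x0:x1]=m[y0:y1,x0:x1]
    cs,_=cv2.findContours(k,0,2);return max(cs,key=cv2.contourArea)
for n,c,rb,sb in(("scene",a,(430,280,500,340),(455,255,520,310)),("side",b,(350,300,400,345),(415,330,505,385))):
    r=mask(c,rb,(0,150,80),(7,255,255));x,y,w,h=cv2.boundingRect(r);print(n,"ring",x,y,w,h)
    e=(cv2.convexHull(r).reshape(-1,2));
    print(" L/R on z=.082",onz(c,x+w/2-.5,y+h/2-.5,.082), "L",onz(c,x,y+h/2,.082),"R",onz(c,x+w-1,y+h/2,.082))
    s=mask(c,sb,(0,60,20),(20,255,120));box=cv2.boxPoints(cv2.minAreaRect(s))
    ap=cv2.approxPolyDP(cv2.convexHull(s),2.5,True).reshape(-1,2)
    for p in ap: print("  sample",p,onz(c,*p,.061).round(4))
# fence top edge points in side: scan depth heights
c=b;P=[]
for v in range(190,285):
  for u in range(230,310):
    if c["depth"][v,u]>0:
        X=pt(c,u,v)
        if .060<X[2]<.072: P.append([u,v,*X])
P=np.array(P);print(len(P));np.save("P.npy",P)
hsv=cv2.cvtColor(c["color"],cv2.COLOR_BGR2HSV)
g=np.array([p for p in P if hsv[int(p[1]),int(p[0]),1]<60]);print(len(g))
l=cv2.fitLine(g[:,2:4].astype(np.float32),cv2.DIST_HUBER,0,.01,.01).ravel();print("fence line",l,g[:,2:4].min(0),g[:,2:4].max(0), np.median(g[:,4]))
print(proj(a,np.array([0.5,0,.067])),proj(b,np.array([0.5,0,.067])))
E
```

```text
scene ring 284 192 18 15
 L/R on z=.082 [0.45704976 0.0774302  0.082     ] L [0.46287841 0.09486403 0.082     ] R [0.44742102 0.06226754 0.082     ]
  sample [328 172] [ 0.5712 -0.0962  0.061 ]
  sample [327 177] [ 0.5489 -0.0776  0.061 ]
  sample [309 194] [0.4937 0.0102 0.061 ]
  sample [304 189] [0.5193 0.0072 0.061 ]
  sample [324 171] [ 0.5803 -0.0904  0.061 ]
side ring 232 203 19 13
 L/R on z=.082 [0.45707955 0.0646884  0.082     ] L [0.43498162 0.07441101 0.082     ] R [0.47724138 0.05123673 0.082     ]
  sample [271 223] [ 0.5113 -0.0025  0.061 ]
  sample [278 216] [0.5429 0.0127 0.061 ]
  sample [316 229] [ 0.6021 -0.0791  0.061 ]
  sample [318 234] [ 0.5952 -0.0969  0.061 ]
  sample [312 241] [ 0.5663 -0.1101  0.061 ]
  sample [272 227] [ 0.5054 -0.0171  0.061 ]
970
636
fence line [ 0.0413202  -0.999146    0.45999655 -0.06284337] [ 0.43589438 -0.17288401] [0.47536773 0.07111677] 0.06715474881068334
(np.float64(311.46252629265115), np.float64(189.5822253190691)) (np.float64(266.94046598581264), np.float64(222.12444330035873))
```

>>> servo_tool --plan "15 -34 4 0 0 0.03;15 -34 4 0 0 0.03;15 -34 4 0 0 0.03;15 -34 4 0 0 0.03;15 -34 4 0 0 0.03;15 -34 4 0 0 0.03;15 -34 4 0 0 0.03;15 -34 4 0 0 0.03" --grip 0

```text
clock: 0.77
ee_pos: [0.333, 0.2873, 0.2266]
eef_rot: [[-0.993, 0.121, -0.0], [0.121, 0.993, 0.0], [0.0, 0.0, -1.0]]
force: [1.8, 0.2, -0.4]
finger_gap: 0.002
gripper_force: 0.0
```

>>> servo_tool --plan "15 -34 4 0 0 0.03;15 -34 4 0 0 0.03;15 -34 4 0 0 0.03;15 -34 4 0 0 0.03;15 -34 4 0 0 0.03;15 -34 4 0 0 0.03;15 -34 4 0 0 0.03;0 0 0 0 0 0"

```text
clock: 1.43
ee_pos: [0.4398, 0.0458, 0.2543]
eef_rot: [[-0.996, -0.084, 0.0], [-0.084, 0.996, -0.001], [-0.0, -0.002, -1.0]]
force: [-0.1, 0.4, -0.5]
finger_gap: 0.004
gripper_force: 0.0
```

```bash
python3 - <<'E'
from h import *
import pickle
a=cam("wrist");pickle.dump(a,open("w.pkl","wb"))
cv2.imwrite("pics/w1.png",cv2.resize(a["color"],(800,600)))
E
```

```text
(no output)
```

View pics/w1.png

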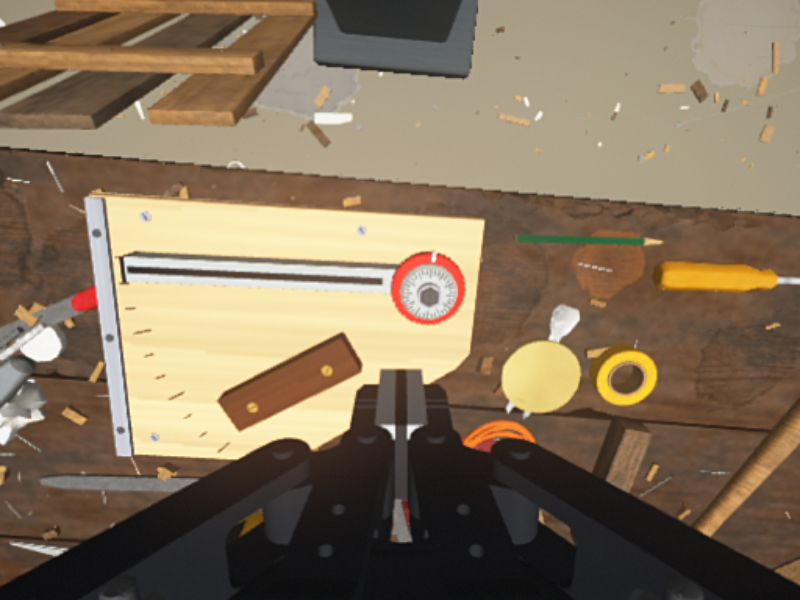

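The wrist view shows the ring at (428,288) with a white mark at (433,257). The fence runs left to (122,268), and the sample's near face runs from (345,333) to (218,400).

```bash
python3 - <<'E'
from h import *
import pickle
c=pickle.load(open("w.pkl","rb"));hsv=cv2.cvtColor(c["color"],cv2.COLOR_BGR2HSV)
m=cv2.inRange(hsv,(0,150,90),(7,255,255))|cv2.inRange(hsv,(173,150,90),(180,255,255));k=np.zeros_like(m);k[155:215,245:305]=m[155:215,245:305]
cs,_=cv2.findContours(k,0,2);r=cv2.convexHull(max(cs,key=cv2.contourArea));e=cv2.fitEllipse(r);print("ring",e)
p=onz(c,*e[0],.085);print("pivot",p.round(4),"diam",np.linalg.norm(onz(c,e[0][0]+e[1][0]/2,e[0][1],.088)-onz(c,e[0][0]-e[1][0]/2,e[0][1],.088)))
m=cv2.inRange(hsv,(0,80,20),(20,255,150));k=np.zeros_like(m);k[205:280,135:235]=m[205:280,135:235]
cs,_=cv2.findContours(k,0,2);s=max(cs,key=cv2.contourArea)
Q=np.array([onz(c,*q,.061)[:2] for q in s.reshape(-1,2).astype(float)])
b=cv2.minAreaRect((Q*1000).astype(np.float32));B=cv2.boxPoints(b);print(b);print(B.round(1))
def line(v0,v1,u0,u1,z,f):
    return
# fence top via depth + low saturation
P=np.array([[*pt(c,u,v)] for v in range(150,195) for u in range(75,245) if c["depth"][v,u]>0 and hsv[v,u,1]<60])
P=P[(P[:,2]>.060)&(P[:,2]<.073)]
l=cv2.minAreaRect((P[:,:2]*1000).astype(np.float32));print("fence",l,cv2.boxPoints(l).round(1),np.median(P[:,2]))
l=cv2.fitLine(P[:,:2].astype(np.float32),cv2.DIST_HUBER,0,.01,.01).ravel();print(l, np.arctan2(l[0],-l[1]))
E
```

```text
ring ((273.4683837890625, 183.95663452148438), (46.031639099121094, 46.81647872924805), 80.95162200927734)
pivot [0.4565 0.0682 0.085 ] diam 0.05384930838084032
((556.3629150390625, -39.85512924194336), (38.54986572265625, 127.10198974609375), 32.372886657714844)
[[ 506.1    3.5]
 [ 574.1 -103.8]
 [ 606.7  -83.2]
 [ 538.6   24.1]]
fence ((462.2489929199219, -68.53742218017578), (21.650344848632812, 203.52207946777344), 2.0819849967956543) [[ 447.7   32.8]
 [ 455.1 -170.6]
 [ 476.8 -169.8]
 [ 469.4   33.5]] 0.06727164474741726
[ 0.0475476  -0.998869    0.4600168  -0.08480065] 0.047565535
```

>>> servo_tool --plan "-4 -26 -29 0 0 0;-4 -26 -29 0 0 0;-4 -26 -29 0 0 0;-4 -26 -29 0 0 0;-4 -26 -29 0 0 0;-3 -26 -29 0 0 0;-2 -26 -28 0 0 0;0 0 0 0 0 0"

```text
clock: 2.15
ee_pos: [0.4098, -0.1315, 0.0471]
eef_rot: [[-0.996, -0.085, -0.006], [-0.085, 0.996, 0.003], [0.005, 0.004, -1.0]]
force: [-0.8, 0.9, -0.3]
finger_gap: 0.0
gripper_force: 0.0
```

>>> servo_tool --plan "10 0 3 0 0 0;10 0 2 0 0 0;10 0 0 0 0 0;9 0 0 0 0 0.02;10 0 0 0 0 0.05;10 0.5 0 0 0 0.05;10 0.7 0 0 0 0.05;0 0 0 0 0 0"

```text
clock: 2.82
ee_pos: [0.4833, -0.1285, 0.0581]
eef_rot: [[-0.966, -0.258, 0.001], [-0.258, 0.966, 0.0], [-0.001, 0.0, -1.0]]
force: [-0.9, 0.0, -0.2]
finger_gap: 0.002
gripper_force: 0.0
```

>>> servo_tool --plan "10 1.3 -2 0 0 0.05;10 1.8 -1 0 0 0.05;9.8 2.2 -1 0 0 0.05;9.7 2.7 0 0 0 0.05;5 1.5 0 0 0 0.03;0 0 0 0 0 0"

```text
clock: 3.32
ee_pos: [0.5268, -0.1193, 0.0539]
eef_rot: [[-0.883, -0.469, 0.0], [-0.469, 0.883, 0.0], [-0.0, 0.0, -1.0]]
force: [0.5, 0.7, 0.4]
finger_gap: -0.002
gripper_force: 0.0
```

```bash
python3 - <<'E'
from h import *
a=cam("wrist");s=env.read_state();print(s["ee_pos"],s["force"],s["moment"])
cv2.imwrite("pics/w2.png",cv2.resize(a["color"],(800,600)))
E
```

```text
[ 0.52626186 -0.11958584  0.05377975] [ 0.3886822   0.81750074 -0.13703867] [-0.01659034  0.04561267 -0.04412275]
```

View pics/w2.png

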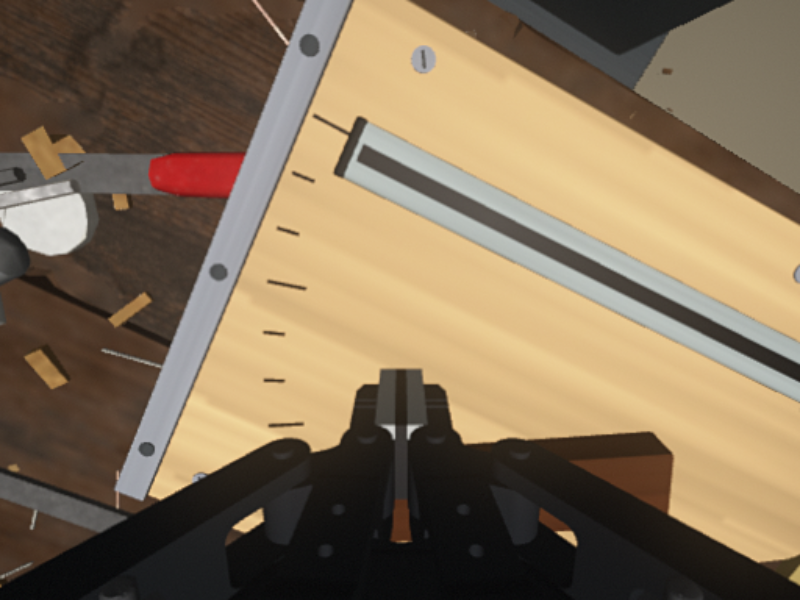

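The picture shows the fence (bar from (345,150) to (800,370)) lying on the robot side of the fingertips at (400,370). The fingers are between the fence and the sample, so something about the approach is off. I'll measure before moving.

```bash
python3 - <<'E'
from h import *
import pickle
c=cam("wrist");s=env.read_state();hsv=cv2.cvtColor(c["color"],cv2.COLOR_BGR2HSV)
print("tcp px*1.5625",np.array(proj(c,np.array(s["ee_pos"])))*1.5625,"cam",-np.array(c["R"]).T@c["t"])
c1=pickle.load(open("w.pkl","rb"));print("w1 cam",-np.array(c1["R"]).T@c1["t"])
for u,v in((350,150),(600,270),(780,360),(400,390),(405,460),(300,500)):
    print((u,v),pt(c,u*.64,v*.64).round(3),onz(c,u*.64,v*.64,.067).round(3))
b=cam("side");cv2.imwrite("pics/s2.png",cv2.resize(b["color"][140:332,190:446],(800,600)))
E
```

```text
tcp px*1.5625 [398.71312106 348.71063589] cam [ 0.46116948 -0.15345496  0.23327495]
w1 cam [0.36628154 0.04064902 0.43379031]
(350, 150) [ 0.466 -0.17   0.067] [ 0.466 -0.17   0.067]
(600, 270) [ 0.461 -0.073  0.067] [ 0.461 -0.073  0.067]
(780, 360) [0.458 0.005 0.068] [0.458 0.006 0.067]
(400, 390) [ 0.518 -0.124  0.108] [ 0.536 -0.114  0.067]
(405, 460) [ 0.525 -0.118  0.128] [ 0.563 -0.098  0.067]
(300, 500) [ 0.534 -0.14   0.146] [ 0.6   -0.127  0.067]
```

View pics/s2.png

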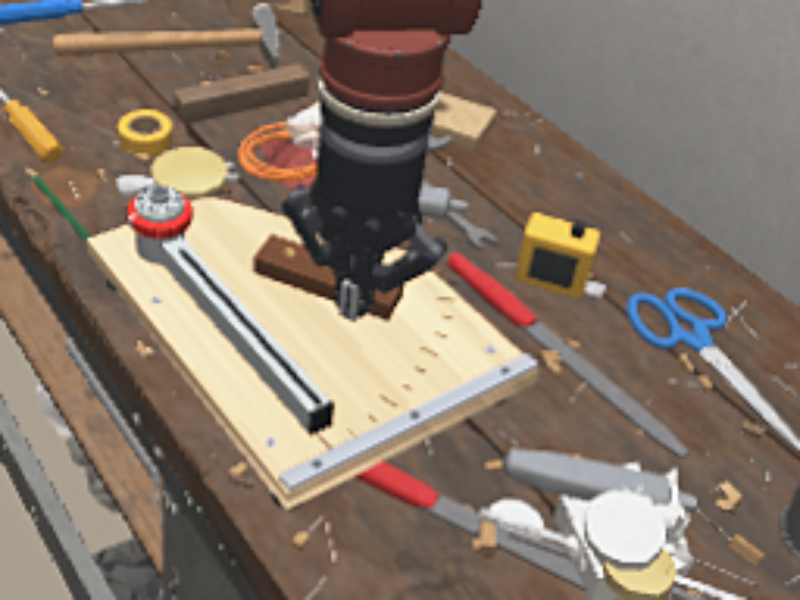

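The fence is unmoved, so the fingertips passed over it and must be higher than the reported TCP. I'll compare the real tip with the reported one.

```bash
python3 - <<'E'
from h import *
c=cam("wrist");b=cam("side");s=env.read_state();T=np.array(s["ee_pos"]);print(T,s["joint_pos"],s["finger_gap"])
print("proj TCP side",proj(b,T),"scene",proj(cam("scene"),T))
for v in range(222,262,4): print("w",v,pt(c,256,v).round(3), c["color"][v,256])
for v in range(225,252,3): print("s",v,[pt(b,u,v).round(3).tolist() for u in (299,303)], b["color"][v,302])
a=cam("scene");x,y=[int(q) for q in proj(a,T)]
for v in range(y-30,y+8,4): print("a",(x,v),pt(a,x,v).round(3),a["color"][v,x])
E
```

```text
[ 0.5260095 -0.1202993  0.0537399] [-4.67384172e-01 -5.71963860e-02 -3.22459670e-01  1.30570265e+00
 -6.67487128e-06 -9.53301577e-01] 0.0022366585487147744
proj TCP side (np.float64(300.9531607546591), np.float64(251.24635144848838)) scene (np.float64(346.65064505817514), np.float64(180.17285543483325))
w 222 [ 0.529 -0.118  0.042] [133 187 222]
w 226 [ 0.531 -0.117  0.043] [129 182 215]
w 230 [ 0.534 -0.115  0.042] [128 181 215]
w 234 [ 0.536 -0.114  0.043] [133 187 221]
w 238 [ 0.516 -0.125  0.099] [29 42 52]
w 242 [ 0.516 -0.125  0.102] [31 43 54]
w 246 [ 0.517 -0.124  0.106] [27 39 49]
w 250 [ 0.516 -0.125  0.111] [28 39 50]
w 254 [ 0.516 -0.125  0.115] [28 38 48]
w 258 [ 0.517 -0.124  0.117] [28 38 45]
s 225 [[0.514, -0.117, 0.143], [0.526, -0.116, 0.137]] [61 57 55]
s 228 [[0.513, -0.119, 0.135], [0.518, -0.127, 0.14]] [32 29 29]
s 231 [[0.514, -0.119, 0.126], [0.518, -0.128, 0.131]] [118 116 115]
s 234 [[0.516, -0.118, 0.115], [0.52, -0.128, 0.121]] [93 91 91]
s 237 [[0.515, -0.12, 0.106], [0.52, -0.128, 0.111]] [101 100  99]
s 240 [[0.517, -0.119, 0.095], [0.521, -0.128, 0.101]] [107 104 102]
s 243 [[0.546, -0.085, 0.041], [0.555, -0.09, 0.042]] [188 232 251]
s 246 [[0.54, -0.094, 0.042], [0.548, -0.099, 0.043]] [190 228 243]
s 249 [[0.533, -0.104, 0.043], [0.541, -0.109, 0.044]] [174 217 236]
a (346, 150) [0.055 0.278 0.384] [45 50 90]
a (346, 154) [0.055 0.277 0.38 ] [43 48 88]
a (346, 158) [0.055 0.277 0.375] [46 55 91]
a (346, 162) [0.054 0.277 0.371] [48 53 95]
a (346, 166) [0.055 0.276 0.366] [51 55 96]
a (346, 170) [0.054 0.276 0.362] [38 48 80]
a (346, 174) [0.046 0.282 0.362] [32 32 44]
a (346, 178) [0.045 0.282 0.357] [27 23 18]
a (346, 182) [0.045 0.281 0.353] [20 12  9]
a (346, 186) [0.043 0.283 0.35 ] [31 27 24]
```

Both views put the real fingertips at z≈0.093 where 0.054 is reported, so the tips sit about 39 mm above the reported TCP; sideways it agrees. I'll go back over the fence and descend to a reported z of about 0.014.

>>> servo_tool --plan "-15 -2 0 0 0 -0.06;-15 -2 0 0 0 -0.06;-15 -2 0 0 0 -0.06;-15 -2 0 0 0 -0.06;-15 -2 0 0 0 -0.06;-15 -2 0 0 0 -0.06;-15 -2 0 0 0 -0.04;-15 -1 0 0 0 0"

```text
clock: 4.33
ee_pos: [0.4056, -0.1355, 0.0536]
eef_rot: [[-0.996, -0.084, 0.0], [-0.084, 0.996, -0.0], [-0.0, -0.0, -1.0]]
force: [-0.1, 0.1, 0.1]
finger_gap: -0.0
gripper_force: 0.0
```

>>> servo_tool --plan "0 0 -10 0 0 0;0 0 -10 0 0 0;0 0 -10 0 0 0;0 0 -5 0 0 0;0 0 -3 0 0 0;0 0 0 0 0 0;0 0 0 0 0 0"

```text
clock: 4.92
ee_pos: [0.4065, -0.1352, 0.0155]
eef_rot: [[-0.996, -0.087, -0.0], [-0.087, 0.996, 0.0], [0.0, 0.0, -1.0]]
force: [-0.2, 0.9, 0.2]
finger_gap: 0.005
gripper_force: 0.0
```

```bash
python3 - <<'E'
from h import *
c=cam("wrist");s=env.read_state();print(s["ee_pos"],s["force"])
for v in range(230,250,4): print("w",v,pt(c,256,v).round(3))
cv2.imwrite("pics/w3.png",cv2.resize(c["color"],(600,450)))
E
```

```text
[ 0.40668358 -0.13530723  0.0157903 ] [-0.57668528 -0.59339296  0.84169907]
w 230 [ 0.417 -0.134  0.001]
w 234 [ 0.42  -0.133  0.001]
w 238 [ 0.396 -0.135  0.06 ]
w 242 [ 0.396 -0.135  0.063]
w 246 [ 0.397 -0.135  0.066]
```

View pics/w3.png

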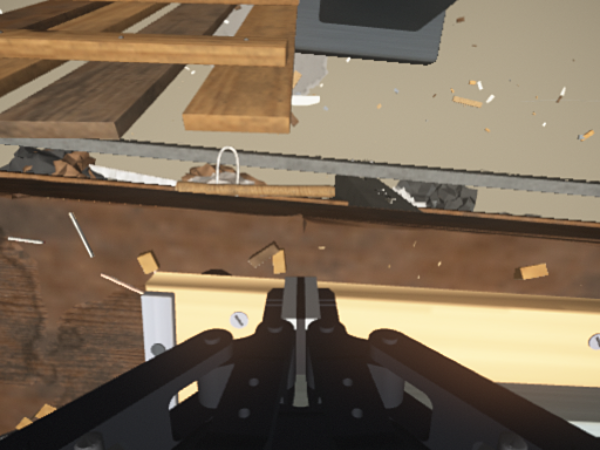

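The picture shows the fingertips at (300,280) on the robot side of the fence, over the board's near edge, with tips at about z 0.058. Starting the push.

>>> servo_tool --plan "8 0 -3 0 0 0;8 0 -2 0 0 0;8 0 0 0 0 0;8 0 0 0 0 0;8 0 0 0 0 0.03;10 0 0 0 0 0.05;10 0.5 0 0 0 0.05;0 0 0 0 0 0"

```text
clock: 5.63
ee_pos: [0.468, -0.1351, 0.0112]
eef_rot: [[-0.976, -0.218, 0.001], [-0.218, 0.976, -0.0], [-0.001, -0.001, -1.0]]
force: [-0.6, -0.7, -0.0]
finger_gap: 0.0
gripper_force: 0.0
```

```bash
python3 - <<'E'
from h import *
c=cam("wrist");s=env.read_state();print(s["ee_pos"],s["force"])
hsv=cv2.cvtColor(c["color"],cv2.COLOR_BGR2HSV)
P=np.array([[*pt(c,u,v)] for v in range(0,384,2) for u in range(0,512,2) if c["depth"][v,u]>0 and hsv[v,u,1]<70])
P=P[(P[:,2]>.062)&(P[:,2]<.071)];P=P[np.hypot(P[:,0]-s["ee_pos"][0],P[:,1]-s["ee_pos"][1])>.03]
l=cv2.fitLine(P[:,:2].astype(np.float32),cv2.DIST_HUBER,0,.01,.01).ravel();print(len(P),l,np.arctan2(l[0],-l[1]))
E
```

```text
[ 0.46704599 -0.1348976   0.01097406] [ 0.13291083 -0.33780277 -0.31251798]
1117 [ 0.02829527 -0.99959964  0.47067222 -0.03668815] 0.028299049
```

```bash
cat > f.py <<'E'
from h import *
def fence():
    c=cam("side");hsv=cv2.cvtColor(c["color"],cv2.COLOR_BGR2HSV)
    P=np.array([[*pt(c,u,v)] for v in range(190,290) for u in range(225,330) if c["depth"][v,u]>0 and hsv[v,u,1]<70])
    P=P[(P[:,2]>.064)&(P[:,2]<.070)]
    k=np.linalg.norm(P[:,:2]-[.456,.068],axis=1);P=P[(k>.05)&(k<.25)]
    a=np.arctan2(P[:,0]-.456,-(P[:,1]-.068));return len(P),np.median(a),np.percentile(a,[10,90])
E
python3 - <<'E'
from f import *
print(fence());s=env.read_state();print(s["ee_pos"],s["force"])
b=cam("side");cv2.imwrite("pics/s3.png",cv2.resize(b["color"][140:332,190:446],(640,480)))
E
```

```text
(228, np.float64(0.15182603247716636), array([0.05408522, 0.24121031]))
[ 0.46649955 -0.13477892  0.01085958] [ 0.33404386 -0.45996517 -0.85814872]
```

View pics/s3.png

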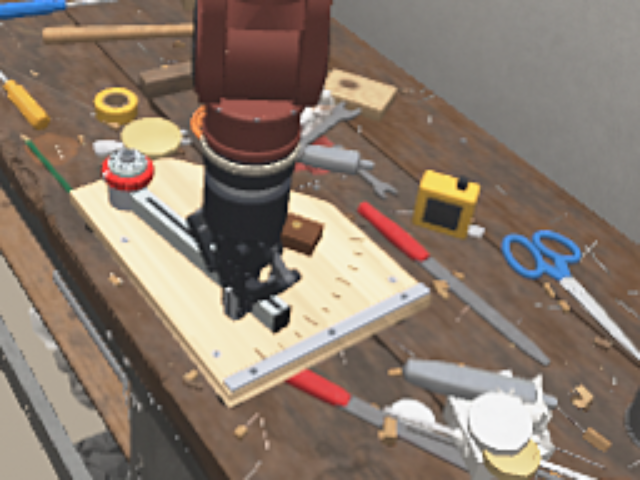

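The side view shows the fence pushed ahead of the fingers, with its end now near (275,312). Continuing along the arc.

>>> servo_tool --plan "10 0.7 0 0 0 0.05;10 1.2 0 0 0 0.05;10 1.7 0 0 0 0.05;10 2.2 0 0 0 0.05;9.7 2.7 0 0 0 0.05;9.5 3.1 0 0 0 0.05;5 1.7 0 0 0 0.02;0 0 0 0 0 0"

```text
clock: 6.45
ee_pos: [0.5309, -0.1214, 0.0107]
eef_rot: [[-0.859, -0.512, 0.0], [-0.512, 0.859, 0.0], [-0.0, -0.0, -1.0]]
force: [0.5, -0.1, -0.3]
finger_gap: 0.001
gripper_force: 0.0
```

>>> servo_tool --plan "2.5 1.2 0 0 0 0.015;2.5 1.2 0 0 0 0.015;0 0 0 0 0 0"

```text
clock: 6.7
ee_pos: [0.5356, -0.1191, 0.0107]
eef_rot: [[-0.843, -0.538, 0.0], [-0.538, 0.843, 0.0], [-0.0, 0.0, -1.0]]
force: [0.8, -0.4, 0.8]
finger_gap: 0.003
gripper_force: 0.0
```

>>> servo_tool --plan "1.7 1.1 0 0 0 0;1.7 1.1 0 0 0 0;1.7 1.1 0 0 0 0;0 0 0 0 0 0"

```text
clock: 7.03
ee_pos: [0.541, -0.1157, 0.0107]
eef_rot: [[-0.843, -0.537, 0.0], [-0.537, 0.843, 0.0], [-0.0, -0.0, -1.0]]
force: [-0.3, 1.0, -0.3]
finger_gap: -0.001
gripper_force: 0.0
```

>>> servo_tool --plan "1.7 1.1 0 0 0 0;0 0 0 0 0 0;0 0 0 0 0 0"

```text
clock: 7.28
ee_pos: [0.5425, -0.1145, 0.0106]
eef_rot: [[-0.843, -0.537, 0.0], [-0.537, 0.843, 0.0], [-0.0, 0.0, -1.0]]
force: [-0.5, -0.1, -0.2]
finger_gap: 0.0
gripper_force: 0.0
```

>>> servo_tool --plan "1.7 1.1 0 0 0 0;0 0 0 0 0 0;0 0 0 0 0 0"

```text
clock: 7.53
ee_pos: [0.5442, -0.1135, 0.0106]
eef_rot: [[-0.843, -0.537, 0.0], [-0.537, 0.843, 0.0], [-0.0, 0.0, -1.0]]
force: [0.4, 0.3, -0.5]
finger_gap: -0.003
gripper_force: 0.0
```

>>> servo_tool --plan "1.7 1.1 0 0 0 0;0 0 0 0 0 0"

```text
clock: 7.7
ee_pos: [0.546, -0.1124, 0.0106]
eef_rot: [[-0.843, -0.537, 0.0], [-0.537, 0.843, 0.0], [-0.0, 0.0, -1.0]]
force: [-0.4, -0.1, -0.7]
finger_gap: -0.002
gripper_force: 0.0
```

>>> servo_tool --plan "1.7 1.1 0 0 0 0;0 0 0 0 0 0"

```text
clock: 7.87
ee_pos: [0.5467, -0.112, 0.0106]
eef_rot: [[-0.844, -0.537, -0.002], [-0.537, 0.844, -0.001], [0.003, 0.0, -1.0]]
force: [-6.3, -3.7, 3.5]
finger_gap: -0.004
gripper_force: 3.6
```

```bash
python3 - <<'E'
from f import *
print(fence());s=env.read_state();print(s["ee_pos"],s["force"])
b=cam("side");w=cam("wrist")
im=np.hstack([cv2.resize(b["color"][160:280,210:370],(400,300)),cv2.resize(w["color"],(400,300))])
cv2.imwrite("pics/s4.png",im)
E
```

```text
(314, np.float64(0.5504287648015962), array([0.47156647, 0.64179983]))
[ 0.54664269 -0.11197912  0.01059893] [-5.92740358 -3.99023398  3.38682059]
```

View pics/s4.png

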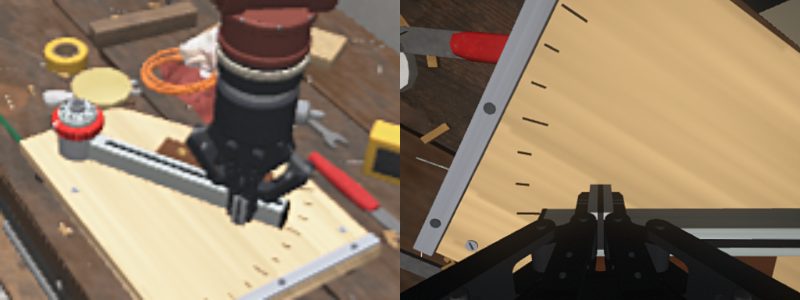

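The force jumped to about 7 N and both views show the bar along the sample, so the fence has reached it. I'll press a little more, then back off and rise.

>>> servo_tool --plan "0.8 0.5 0 0 0 0;0 0 0 0 0 0;0 0 0 0 0 0"

```text
clock: 8.27
ee_pos: [0.5466, -0.112, 0.0106]
eef_rot: [[-0.844, -0.536, -0.004], [-0.536, 0.844, -0.002], [0.004, 0.0, -1.0]]
force: [-10.9, -6.7, 5.1]
finger_gap: -0.001
gripper_force: 6.1
```

>>> servo_tool --plan "-4 -2.5 0 0 0 0;-12 -8 0 0 0 0;-12 -8 0 0 0 0;0 0 20 0 0 0;-8 15 30 0 0 -0.1;-8 15 30 0 0 -0.1;-8 15 30 0 0 -0.1;-8 15 30 0 0 -0.1" --grip 1

```text
clock: 8.93
ee_pos: [0.4879, -0.0686, 0.1521]
eef_rot: [[-0.987, -0.161, 0.001], [-0.161, 0.987, 0.0], [-0.001, 0.0, -1.0]]
force: [-0.3, 0.2, 0.3]
finger_gap: 1.002
gripper_force: 0.0
```

>>> servo_tool --plan "-5 26 -4 0 0 -0.09;-5 26 -4 0 0 -0.09;-5 26 -4 0 0 -0.09;-5 26 -4 0 0 -0.09;-5 26 -4 0 0 -0.09;0 0 0 0 0 -0.09;0 0 0 0 0 0"

```text
clock: 9.52
ee_pos: [0.463, 0.062, 0.1305]
eef_rot: [[-0.931, 0.366, 0.0], [0.366, 0.931, 0.001], [-0.0, 0.001, -1.0]]
force: [0.0, -0.6, -0.5]
finger_gap: 1.0
gripper_force: 0.0
```

```bash
cat > r.py <<'E'
from h import *
def red(c,T,z=.088):
    hsv=cv2.cvtColor(c["color"],cv2.COLOR_BGR2HSV)
    m=cv2.inRange(hsv,(0,150,70),(7,255,255))|cv2.inRange(hsv,(173,150,70),(180,255,255))
    k=np.zeros_like(m);cx,cy=[int(q) for q in proj(c,np.array([.456,.068,.085]))];k[max(cy-90,0):cy+90,max(cx-90,0):cx+90]=m[max(cy-90,0):cy+90,max(cx-90,0):cx+90]
    return k
E
python3 - <<'E'
from f import *
from r import *
w=cam("wrist");s=env.read_state();T=np.array(s["ee_pos"]);print(T,s["force"],s["joint_pos"].round(2) if hasattr(s["joint_pos"],"round") else s["joint_pos"]);print(fence())
k=red(w,T);ys,xs=np.nonzero(k);print(len(xs),xs.min(),xs.max(),ys.min(),ys.max())
pts=np.column_stack([xs,ys]).astype(np.int32);h=cv2.convexHull(pts);e=cv2.fitEllipse(h);print(e,onz(w,*e[0],.085))
print("TCP px",proj(w,T))
cv2.imwrite("pics/w5.png",cv2.resize(w["color"],(800,600)))
E
```

```text
[0.46341384 0.06112467 0.13072167] [-0.00724314  0.47660614 -0.5919999 ] [-0.15 -0.31 -0.41  1.47  0.    0.22]
(434, np.float64(0.5661937765647076), array([0.51091358, 0.63648495]))
1466 224 296 156 227
((259.9949951171875, 191.4152374267578), (71.0066909790039, 73.01036071777344), 77.33099365234375) [0.45637126 0.06863191 0.085     ]
TCP px (np.float64(253.8946255770755), np.float64(225.69977367251724))
```

View pics/w5.png

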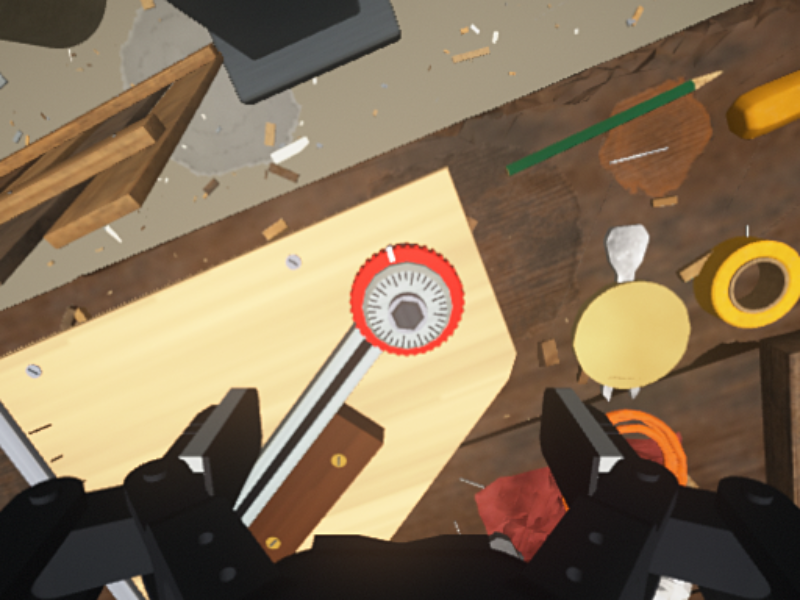

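The fence lies along the sample (0.566 rad measured against 0.565). The ring is at (407,300) with its white mark at (390,254); the open fingertips are at about (240,392) and (555,392). Next, the open tips' heights and midpoint.

```bash
python3 - <<'E'
from r import *
w=cam("wrist");T=np.array(env.read_state()["ee_pos"]);print(T)
for u in (148,152,156,160,163,349,353,357,361): print(u,[pt(w,u,v).round(3).tolist() for v in (250,253,258)])
h=cv2.cvtColor(w["color"],cv2.COLOR_BGR2HSV);k=red(w,T)
ys,xs=np.nonzero(cv2.inRange(h,(0,0,200),(180,60,255))[158:170,240:260]);m=onz(w,xs.mean()+240,ys.mean()+158,.088);print("mark",m,np.arctan2(m[1]-.0686,m[0]-.4564))
E
```

```text
[0.46363525 0.06018619 0.13080303]
148 [[0.436, 0.02, 0.187], [0.436, 0.021, 0.19], [0.437, 0.022, 0.194]]
152 [[0.437, 0.022, 0.187], [0.437, 0.022, 0.189], [0.438, 0.024, 0.193]]
156 [[0.437, 0.024, 0.187], [0.438, 0.024, 0.189], [0.438, 0.025, 0.194]]
160 [[0.438, 0.025, 0.187], [0.439, 0.025, 0.188], [0.441, 0.025, 0.189]]
163 [[0.44, 0.025, 0.183], [0.441, 0.025, 0.185], [0.443, 0.024, 0.185]]
349 [[0.471, 0.104, 0.183], [0.472, 0.104, 0.183], [0.474, 0.103, 0.184]]
353 [[0.469, 0.105, 0.187], [0.47, 0.105, 0.188], [0.471, 0.104, 0.189]]
357 [[0.47, 0.107, 0.187], [0.47, 0.106, 0.189], [0.469, 0.105, 0.194]]
361 [[0.47, 0.109, 0.187], [0.47, 0.108, 0.19], [0.395, 0.088, 0.31]]
mark [0.4329219  0.06996705 0.088     ] 3.0834317485602685
```

>>> servo_tool --plan "-7 8 0 0 0 0;0 0 -20 0 0 0;0 0 -20 0 0 0;0 0 -20 0 0 0;0 0 -20 0 0 0;0 0 -15 0 0 0;0 0 -10 0 0 0;0 0 -5 0 0 0"

```text
clock: 10.33
ee_pos: [0.4554, 0.0686, 0.0193]
eef_rot: [[-0.931, 0.364, -0.002], [0.364, 0.931, 0.0], [0.002, -0.0, -1.0]]
force: [0.9, -0.7, -0.2]
finger_gap: 1.0
gripper_force: 0.0
```

>>> servo_tool --plan "0 0 0 0 0 0;0 0 0 0 0 0"

```text
clock: 10.5
ee_pos: [0.4567, 0.0685, 0.0213]
eef_rot: [[-0.931, 0.364, 0.001], [0.364, 0.931, 0.0], [-0.001, 0.0, -1.0]]
force: [-0.3, 0.4, 0.1]
finger_gap: 0.998
gripper_force: 0.0
```

>>> servo_tool --plan "0 0 0 0 0 0;0 0 0 0 0 0;0 0 0 0 0 0;0 0 0 0 0 0;0 0 0 0 0 0;0 0 0 0 0 0" --grip 0 --newtons 40

```text
clock: 11.0
ee_pos: [0.4568, 0.0677, 0.0219]
eef_rot: [[-0.931, 0.365, 0.001], [0.365, 0.931, -0.002], [-0.002, -0.002, -1.0]]
force: [-4.5, -4.6, 7.4]
finger_gap: 0.628
gripper_force: 40.9
```

```bash
python3 - <<'E'
from f import *
s=env.read_state();print(s["ee_pos"],s["force"],s["moment"],s["finger_gap"],s["gripper_force"])
w=cam("wrist");b=cam("side")
im=np.hstack([cv2.resize(b["color"][160:256,190:318],(400,300)),cv2.resize(w["color"],(400,300))])
cv2.imwrite("pics/g.png",im)
E
```

```text
[0.45676039 0.06765569 0.02188139] [-4.47139281 -4.6226026   7.37194099] [-0.88278799  0.76388422 -0.00153249] 0.62836748200077 40.909273624420166
```

View pics/g.png

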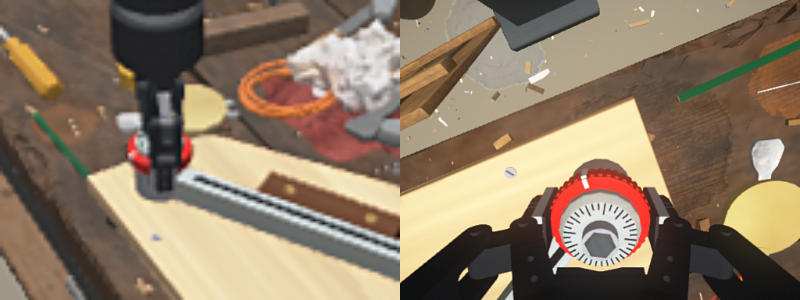

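The left crop shows the fingers closed on the red ring. The right one shows the pads on the ring at (545,215) and (655,215), with the degree ring clear of them. Turning clockwise with a firmer grip.

>>> servo_tool --plan "0 0 0 0 0 0;0 0 0 0 0 -0.05;0 0 0 0 0 -0.05;0 0 0 0 0 -0.05;0 0 0 0 0 -0.05;0 0 0 0 0 -0.05;0 0 0 0 0 -0.05;0 0 0 0 0 0" --newtons 80

```text
clock: 11.77
ee_pos: [0.4568, 0.0678, 0.0221]
eef_rot: [[-0.78, 0.626, 0.001], [0.626, 0.78, -0.002], [-0.002, -0.001, -1.0]]
force: [-5.0, -4.8, 10.1]
finger_gap: 0.62
gripper_force: 81.6
```

```bash
cat > m.py <<'E'
from f import *
s=env.read_state();R=np.array(s["eef_rot"]);print(s["clock"],s["ee_pos"],"F",np.round(s["force"],1),"M",np.round(s["moment"],2),s["finger_gap"],s["gripper_force"],"yaw y",np.arctan2(R[1,1],R[0,1]))
w=cam("wrist");h=cv2.cvtColor(w["color"],cv2.COLOR_BGR2HSV)
# mark: white pixels on ring annulus; polar scan
wh=[]
for a in np.arange(-np.pi,np.pi,.02):
    u,v=proj(w,np.array([.4564+.0245*np.cos(a),.0686+.0245*np.sin(a),.088]))
    if 0<=u<511 and 0<=v<383:
        p=h[int(round(v)),int(round(u))]
        if p[1]<90 and p[2]>170: wh.append(round(a,2))
print("white",wh);print("fence",fence())
E
python3 m.py
```

```text
11.7667 [0.45682489 0.06780424 0.02208391] F [-5.  -4.8 10.1] M [-0.79  0.97 -0.23] 0.6201789973730905 81.62141919136047 yaw y 0.8946128652525613
white [np.float64(-1.66), np.float64(-1.6), np.float64(-1.58), np.float64(-1.56), np.float64(-1.5), np.float64(-1.48), np.float64(-1.46), np.float64(-1.44), np.float64(-1.42), np.float64(-1.34), np.float64(-1.32), np.float64(-1.3), np.float64(-1.28), np.float64(-1.22), np.float64(-1.2), np.float64(-1.18), np.float64(-1.16), np.float64(-1.1), np.float64(-1.08), np.float64(-1.06), np.float64(-1.04), np.float64(-1.02), np.float64(-1.0), np.float64(-0.98), np.float64(-0.96), np.float64(-0.94), np.float64(-0.92), np.float64(-0.9), np.float64(-0.88), np.float64(-0.86), np.float64(-0.84), np.float64(-0.82), np.float64(-0.8), np.float64(-0.78), np.float64(-0.76), np.float64(-0.74), np.float64(-0.72), np.float64(-0.7), np.float64(-0.68), np.float64(-0.66), np.float64(-0.64), np.float64(-0.62), np.float64(-0.6), np.float64(-0.58), np.float64(-0.56), np.float64(-0.54), np.float64(-0.52), np.float64(-0.5), np.float64(-0.48), np.float64(-0.46), np.float64(-0.44), np.float64(-0.42), np.float64(-0.4), np.float64(-0.38), np.float64(-0.36), np.float64(-0.34), np.float64(-0.32), np.float64(-0.3), np.float64(-0.28), np.float64(-0.26), np.float64(-0.24), np.float64(-0.18), np.float64(-0.16), np.float64(-0.14), np.float64(-0.12), np.float64(-0.06), np.float64(-0.04), np.float64(-0.02), np.float64(-0.0), np.float64(0.08), np.float64(0.1), np.float64(0.12), np.float64(0.14), np.float64(0.16), np.float64(0.22), np.float64(0.24), np.float64(0.26), np.float64(0.28), np.float64(0.3), np.float64(0.32), np.float64(0.34), np.float64(0.36), np.float64(0.38), np.float64(2.74), np.float64(2.76), np.float64(2.78), np.float64(2.8), np.float64(2.82)]
fence (437, np.float64(0.5664617887667359), array([0.5000438 , 0.63798307]))
```

The ring follows: the mark moved −0.30 rad, the moment is about 0.23 N m, and the fence is steady.

>>> servo_tool --plan "0 0 0 0 0 -0.05;0 0 0 0 0 -0.05;0 0 0 0 0 -0.05;0 0 0 0 0 -0.05;0 0 0 0 0 -0.05;0 0 0 0 0 -0.05;0 0 0 0 0 -0.05;0 0 0 0 0 -0.05" --newtons 100

```text
clock: 12.53
ee_pos: [0.457, 0.0679, 0.0222]
eef_rot: [[-0.476, 0.88, 0.001], [0.88, 0.476, -0.002], [-0.002, 0.0, -1.0]]
force: [-4.1, -3.1, 9.8]
finger_gap: 0.615
gripper_force: 102.2
```

>>> servo_tool --plan "0 0 0 0 0 -0.05;0 0 0 0 0 -0.05;0 0 0 0 0 -0.05;0 0 0 0 0 -0.04;0 0 0 0 0 0;0 0 0 0 0 0"

```text
clock: 13.03
ee_pos: [0.4571, 0.0679, 0.0222]
eef_rot: [[-0.303, 0.953, 0.002], [0.953, 0.303, -0.002], [-0.002, 0.001, -1.0]]
force: [-4.2, -3.1, 10.0]
finger_gap: 0.613
gripper_force: 102.3
```

```bash
sed -i 's/print("white",wh)/wh=[float(x) for x in wh if x>1];print("white",wh)/' m.py; python3 m.py
```

```text
13.0333 [0.45705317 0.06791531 0.02222766] F [-4.2 -3.1 10. ] M [-0.61  0.86 -0.16] 0.6130841734393516 102.29679107666016 yaw y 0.3075178063064726
white [2.14, 2.16, 2.18, 2.2, 2.22]
fence (437, np.float64(0.5679500466100899), array([0.50316718, 0.63567829]))
```

>>> servo_tool --plan "0 0 0 0 0 -0.03;0 0 0 0 0 -0.03;0 0 0 0 0 -0.03;0 0 0 0 0 -0.03;0 0 0 0 0 0;0 0 0 0 0 0"

```text
clock: 13.63
ee_pos: [0.4568, 0.0702, 0.0221]
eef_rot: [[-0.188, 0.982, 0.001], [0.982, 0.188, 0.003], [0.003, 0.002, -1.0]]
force: [-4.2, 9.2, 9.8]
finger_gap: 0.611
gripper_force: 103.4
```

```bash
python3 m.py
```

```text
13.6333 [0.45679609 0.07018926 0.02210872] F [-4.2  9.2  9.8] M [ 1.9   0.66 -0.11] 0.6109176391695427 103.36387038230896 yaw y 0.18889248187470245
white [2.1, 2.12, 2.14, 2.16, 2.18]
fence (432, np.float64(0.5666120689506895), array([0.50289013, 0.64110808]))
```

The tool turned 0.12 rad but the mark only about 0.04, so it is either at the stop or slipping. I'll re-grip and turn again to be sure.

>>> servo_tool --plan "0 0 0 0 0 0;0 0 0 0 0 0;0 0 0 0 0 0;0 0 0 0 0 0.1;0 0 0 0 0 0.1;0 0 0 0 0 0.1;0 0 0 0 0 0;0 0 0 0 0 0" --grip 1

```text
clock: 14.4
ee_pos: [0.4564, 0.0684, 0.0206]
eef_rot: [[-0.466, 0.885, 0.0], [0.885, 0.466, -0.0], [-0.0, 0.0, -1.0]]
force: [-0.3, -0.5, 0.3]
finger_gap: 1.002
gripper_force: 0.0
```

```bash
python3 m.py
```

```text
14.4 [0.45640729 0.06840736 0.02064728] F [-0.3 -0.5  0.3] M [ 0.02 -0.01  0.04] 1.002222535270921 0.0 yaw y 0.4847508749170659
white [2.1, 2.12, 2.14, 2.16]
fence (437, np.float64(0.5665138986791928), array([0.5047299 , 0.63438452]))
```

>>> servo_tool --plan "0 0 0 0 0 0;0 0 0 0 0 0;0 0 0 0 0 0;0 0 0 0 0 0;0 0 0 0 0 0;0 0 0 0 0 0" --grip 0 --newtons 90

```text
clock: 15.0
ee_pos: [0.4565, 0.0686, 0.0212]
eef_rot: [[-0.468, 0.884, 0.001], [0.884, 0.468, 0.0], [-0.0, 0.001, -1.0]]
force: [-2.2, 0.9, 5.9]
finger_gap: 0.616
gripper_force: 92.8
```

>>> servo_tool --plan "0 0 0 0 0 -0.03;0 0 0 0 0 -0.03;0 0 0 0 0 0"

```text
clock: 15.25
ee_pos: [0.4566, 0.0687, 0.0213]
eef_rot: [[-0.416, 0.909, 0.001], [0.909, 0.416, -0.0], [-0.001, 0.001, -1.0]]
force: [-1.9, -1.1, 5.3]
finger_gap: 0.612
gripper_force: 92.8
```

```bash
python3 m.py
```

```text
15.25 [0.45662928 0.06868056 0.02126971] F [-1.9 -1.1  5.3] M [-0.17  0.26  2.16] 0.6117248734185294 92.82070755958557 yaw y 0.4291330955785776
white [2.04, 2.06, 2.08, 2.1, 2.12, 2.14]
fence (432, np.float64(0.5671185552814938), array([0.50673747, 0.64090344]))
```

The reaction moment is now 2.2 N m with the ring not moving, so it is hard on its stop. Releasing and rising.

>>> servo_tool --plan "0 0 0 0 0 0;0 0 0 0 0 0;0 0 0 0 0 0;0 0 0 0 0 0;0 0 20 0 0 0;0 0 35 0 0 0;0 0 35 0 0 0;0 0 35 0 0 0" --grip 1

```text
clock: 16.02
ee_pos: [0.4558, 0.0686, 0.1469]
eef_rot: [[-0.415, 0.91, -0.001], [0.91, 0.415, 0.0], [0.0, -0.0, -1.0]]
force: [0.8, 0.8, 0.8]
finger_gap: 1.002
gripper_force: 0.0
```

>>> servo_tool --plan "0 0 20 0 0 0;0 0 0 0 0 0;0 0 0 0 0 0"

```text
clock: 16.27
ee_pos: [0.4572, 0.0684, 0.1667]
eef_rot: [[-0.415, 0.91, 0.002], [0.91, 0.415, -0.0], [-0.001, 0.002, -1.0]]
force: [-0.3, 0.2, -0.1]
finger_gap: 1.002
gripper_force: 0.0
```

```bash
python3 m.py; python3 - <<'E'
from h import *
w=cam("wrist");cv2.imwrite("pics/end.png",cv2.resize(w["color"],(800,600)))
E
```

```text
16.2667 [0.45722961 0.06844743 0.16671027] F [-0.3  0.2 -0.1] M [-0.01  0.04 -0.06] 1.001976314941083 0.0 yaw y 0.4276956845043009
white [2.08, 2.1, 2.12, 2.14, 2.16]
fence (437, np.float64(0.5672844195536662), array([0.50813564, 0.63574572]))
```

View pics/end.png

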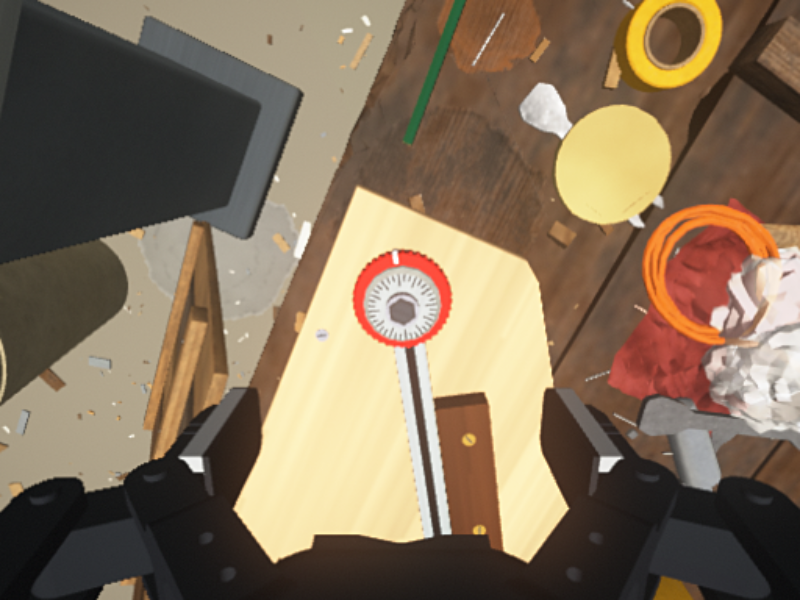

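The fence lies against the sample (the contact line runs down from about (438,400)). The ring's mark is at (395,257), the gripper is clear, and the other things are in place. Handing in.

```bash
python3 -c "
from cell import env
print(env.close_job())"
```

```text
the job is handed in; nothing more can be done
None
```

The fence lies flush along the sample and the red ring is turned clockwise hard onto its stop; the pads stayed clear of the degree ring, the other things on the bench look untouched, and the job was handed in at about 16 s.

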